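# Erect the carton and close the foam cushions over the tagine

## Task

Pack the small red tagine: first fold the carton's three lowered panels (front, left, right) fully upright, so that they stand round the lower foam cushion. Then set the loose upper cushion squarely on the lower one, fully home on its two dowel pegs, and finish still holding it pressed down firmly, as for strapping, without letting go. Do not crush the foam or knock the tagine, and leave the other things on the bench where they are.

Things in the scene. Friction and masses are not known exactly. Their poses are not given: they have to be found in the camera images.
- carton: Open white carton, fixed to the bench. Origin: centre of its underside on the bench; z up, x towards its standing back wall (fixed, 87 mm high). Bottom 5 mm thick; inside 146 mm (x) by 122 mm (y). Three 4 mm white cardboard panels with a red print outside are hinged along the other edges, 5 mm above the bench: front at x = -73, left at y = +61, right at y = -61 mm
- cradle: Lower foam cushion in the carton, blue-grey, 140 x 116 x 34 mm, holding the red tagine. Origin: centre of its underside, above the carton's origin and 13 mm over the bench; same axes. Rests on a springy blue pad: pressed, it sinks about 1 mm per 2.5 N, to a stop at 8 mm (about 20 N). A firm hold is 8 to 18 N (3 to 7 mm sunk); over 30 N crushes the foam
- dowel0 (a point): Foot of the dowel peg at (54, 42) mm on the cradle's top face (34 mm above the cradle's origin). The two black pegs are 21 mm tall, 16 mm across for the lowest 9 mm, then taper to 8 mm at the tip
- dowel1 (a point): Foot of the other dowel peg, at (-54, -42) mm on the cradle's top face
- front (a joint): Angle of the front panel (carton -x side), 130 mm wide: 0 lies flat outwards, 1.571 is fully upright, where it stops. All three panels are 82 mm tall (87 mm above the bench when up) and start part-way up, at 0.45 to 0.9; stiff creases keep them where they are left (about 0.6 N at the free edge moves them)
- left (a joint): Angle of the left panel (carton +y), 146 mm wide: 0 flat outwards, 1.571 fully upright
- right (a joint): Angle of the right panel (carton -y), 146 mm wide: 0 flat outwards, 1.571 fully upright
- cover: Upper foam cushion, loose, blue-grey, 136 x 112 x 44 mm, 55 to 115 g, lying right side up. Origin: centre of its underside, z up. In the middle of its top a grip rib, 80 mm long (x), 30 mm wide (y), 28 mm high (44 to 72 mm above the origin). Two round sockets 18 mm across go through it at (54, 42) and (-54, -42) mm; it fits either way round
- cover_bed (a point): Middle of the mouth of the round pocket, 86 mm across and 36 mm deep, in the upper cushion's underside, which clears the tagine (same point as the cushion's origin). Fully home, this underside lies on the cradle's top face with 5 mm clear to each upright wall
- front_edge (a point): Middle of the front panel's free edge, half-way through its 4 mm thickness
- left_edge (a point): Middle of the left panel's free edge, half-way through its thickness
- right_edge (a point): Middle of the right panel's free edge, half-way through its thickness
- tagine: Small red ceramic tagine, 76 mm across, 62 mm high, 220 g, standing in the 86 mm pocket of the lower cushion; its knob reaches 80 mm above the bench. Origin: centre of its foot. Fragile
- black_tagine: Black tagine, 110 mm across, 105 mm high; leave alone
- red_bowl: Red bowl, 140 mm across, 50 mm high; leave alone
- blue_bowl: Blue bowl, 100 mm across, 40 mm high; leave alone
- glaze_jar: Ochre glaze jar with a white lid, 52 mm across, 60 mm high; leave alone
- wire_spool: Brass spool, 64 mm across, 40 mm high; leave alone
- tape_roll: Roll of brown packing tape lying flat, 100 mm across, 48 mm high; leave alone
- brush: Brush, 170 mm long, lying; leave alone
- scriber: Scriber with a screwdriver handle, 150 mm long, lying; leave alone
There are look-alikes about, which are no part of the job. What is shaped like the cover but pink or purple is not meant.

How it is judged:
By the outcome, as a careful person would: the job done as asked, in the order asked, and still so for the second after the job is handed in, while the arm keeps its last pose, push and grip.
It also fails if it takes over 72 s, if anything falls off the work surface, if the arm or the gripper's body presses on something with over 40 N, if the wrist force passes 120 N, or if a joint passes its speed limit or range.

## Robot

A 6-joint arm with a two-finger parallel gripper is mounted at the origin on the work surface. World frame = base frame: x ahead of the robot, y to its left, z up, the work surface at z = 0. Lengths are in m, angles in rad, forces in N, time in s.
With the tool pointing down it reaches from about 0.325 to 0.9 m from the base axis. Payload 3.5 kg.
Tool frame: the origin (TCP) lies on the centre line of the jaws, within the pads' length; the fingertips stand 14 mm ahead of it and the grasp point (between the pads) lies 5 mm behind it; z points along the fingers, y is the line along which they close (so a half turn about z gives the same grasp; the last joint's range is limited). The gripper opens to 85 mm and grips with 20 to 120 N. Pads are 22 mm wide; open, the fingers measure 114 mm over their backs; the gripper's body (76 mm by 85 mm) begins 54 mm behind the grasp point. The pads swing forward as they close: fully open they stand 13 mm farther back than shut.
Start: joints at [-1.368, 0.276, -0.026, 1.268, 0, 1.467], TCP at [0.188, -0.596, 0.245] pointing down, gripper open.
Joint ranges: [-3.12, 3.12], [-0.85, 1.88], [-1.08, 1.24], [-1.95, 2.15], [-1.57, 1.53], [-3.14, 3.14]. Speed limits (rad/s): [2.57, 2.57, 3.14, 3.14, 3.14, 3.14].

## Interface

Orientations are given as [roll, pitch, yaw] about the fixed x, y, z axes, in that order (R = Rz(yaw) Ry(pitch) Rx(roll)).
In Python, from cell import get_state, capture, camera_info, hand_in gives the robot as it stands.
- The arm moves only by the shell command python3 -m handwheel 'ROWS' [OPENING] [FORCE]. ROWS is JSON, a list of rows, each a list of 2 entries, a list of its own where there are three numbers: the shift along the tool's x, y, z in m, then the turn, a rotation vector about the tool's x, y, z in degrees. A call has 1 to 10 rows; each row shifts and turns the commanded pose from where the row before left it, along the tool's axes as they then stand; what a row does not reach is not made up. A row lasts 1/12 s, in which the tool goes at most 41.7 mm and 7.16 degrees, less where a joint would pass 70% of its speed; a pose out of reach is approached as far as the arm can. A call is refused whole if a number of a shift passes 0.0417 or a number of a turn 7.16, either way. A call with a gripper value outside its range is refused whole. OPENING is the closure, from 0 (fully open) to 1 (shut), set as the call begins (- or left out, the last holds). The fingers move at their own pace and stop on an object; FORCE is the grip in N (left out, the last holds). Time passes only in rows, so rows that do not move let the fingers close. It gives the time, the measured TCP pose, the force, the opening and the grip force at its end, in the units of the state.
- get_state(): the state, without advancing time (a new reading comes with each control period).
- capture(name): name is "scene" or "top" or "wrist"; returns (picture, depth): 400x640x3 uint8, blue, green, red; 400x640 float32, m along the optical axis (not along the pixel's ray), 0 where there is no reading.
- camera_info(name): a dict with "fx", "fy", "cx", "cy" (pixels), "R" (3x3) and "t" (3): a world point X has camera coordinates R X + t. Camera axes: x right, y down, z forward; pixel columns grow to the right and rows downward; lengths in m; the calibration is good to about 2 mm. The wrist camera is an equidistant fisheye: a pixel r from the principal point sees the ray r / f radians off the axis. A picture is of the moment at which its call begins: read the wrist's pose just before it. camera_info takes no time and is no camera call; for the wrist camera it gives the pose at the moment of the call.
- hand_in(): hands the job in; it is judged then, once.
The state is a dict: "t": time; "joint_pos": joint angles; "joint_vel": joint speeds; "tau": joint torques, N m; "tcp_pos": TCP position; "orientation": TCP orientation; "ft_force": force on the tool from outside, world axes, zero at the start; "wrist_torque": the same for the moment, N m; "grip_width": finger opening in m; "gripper_force": force on a finger pad.
Only numpy, scipy, OpenCV 4.12 (cv2) and the standard library are available. Lean on these libraries where they do the work, as an engineer would, in place of code of your own. Each camera call takes 0.05 s, during which the arm holds its last target. There are 200 camera calls.

## Working session

There is one attempt and no reset: what is moved stays moved. The work goes in short steps, Python scripts to look and compute and a shell command to move; the robot and the scene stay as the last step left them, time stands still between calls to the robot, and variables do not carry over. Pictures are saved under pics/ and viewed, at most 10 in all, crops included, and the job is handed in when it is done.

```bash
mkdir -p pics
python3 - <<'E'
from cell import *
import cv2,numpy as np
s=get_state();print(s)
for n in("scene","top"):
    p,d=capture(n);cv2.imwrite(f"pics/{n}0.png",p);np.save(f"pics/{n}0.npy",d)
    print(n,camera_info(n))
E
```

```text
{'t': 0.0, 'joint_pos': array([-1.36840846e+00,  2.77146938e-01, -2.79154833e-02,  1.26801587e+00,
        1.69277654e-05,  1.46737236e+00]), 'joint_vel': array([-6.07947764e-05,  4.99068327e-04,  5.80105168e-04, -1.10597270e-03,
        7.82009637e-04, -1.75745906e-03]), 'tau': array([-9.13844415e-04, -4.45504546e+01,  2.95204872e+01,  1.64683600e-02,
       -1.77042040e-05, -2.26352014e-06]), 'tcp_pos': array([ 0.18799253, -0.59525084,  0.24413473]), 'orientation': array([-3.13932463e+00, -2.52426739e-04,  3.05811531e-01]), 'ft_force': array([ 0.08413468, -0.4853641 ,  0.35404635]), 'wrist_torque': array([-0.04159455, -0.00715505, -0.01325026]), 'gripper_force': 0.0, 'grip_width': 0.08540829362014869}
scene {'fx': 381.64681701660635, 'fy': 381.64681701660635, 'cx': 325.18165996829947, 'cy': 202.21385421680304, 'R': array([[-0.04793159,  0.99883408,  0.00574794],
       [ 0.64400699,  0.03530203, -0.76420466],
       [-0.76351657, -0.03292783, -0.64494822]]), 't': array([-0.04841557, -0.27218631,  1.56099164])}
top {'fx': 405.32570777123357, 'fy': 405.32570777123357, 'cx': 323.79587727840914, 'cy': 195.73774886123093, 'R': array([[-0.02871979, -0.9995494 , -0.0087274 ],
       [-0.99732957,  0.02924034, -0.06692329],
       [ 0.06714833,  0.00678207, -0.99771995]]), 't': array([0.09174597, 0.4652495 , 1.39746148])}
```

View pics/top0.png

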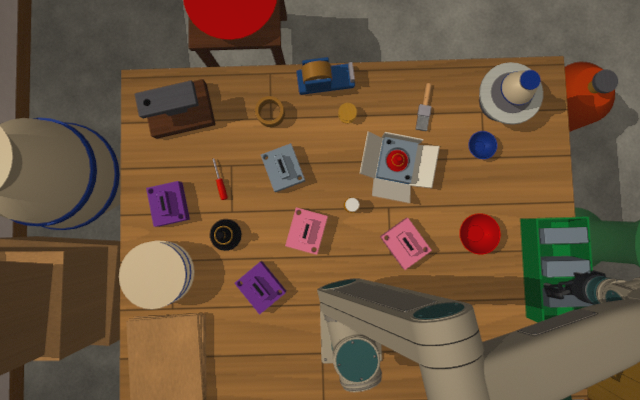

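View pics/scene0.png

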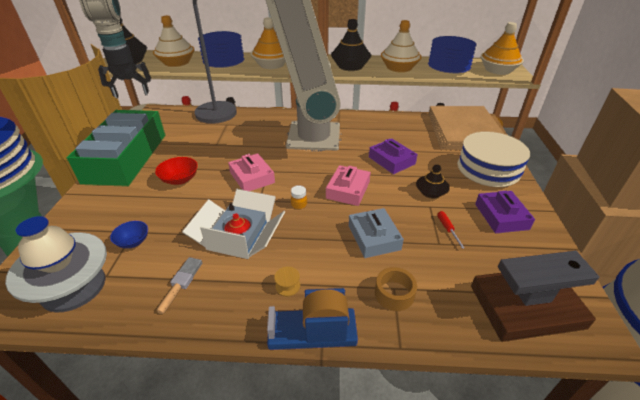

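The top view shows the robot at the bottom. The carton is at about (400,160) with its standing wall at the top edge (402,135), the front panel at (391,190), left at (371,153) and right at (428,167).

Candidates for the cover: blue-grey (284,167), pink (306,231) and (407,243), purple (168,204) and (261,287), and plain grey blocks in the crate (563,235). Only (284,167) is blue-grey with a rib and two sockets, so I'll confirm it in a crop and measure.

```bash
cat > lib.py <<'E'
import numpy as np,cv2
from cell import *
def world(n,d,uv,z=None):
    """pixel array -> world points by depth, or on plane z"""
    c=camera_info(n);uv=np.atleast_2d(uv).astype(float)
    r=np.c_[(uv[:,0]-c['cx'])/c['fx'],(uv[:,1]-c['cy'])/c['fy'],np.ones(len(uv))]
    R,t=np.array(c['R']),np.array(c['t']);o=-R.T@t
    if z is None:
        k=uv.round().astype(int);return (r*d[k[:,1],k[:,0]][:,None]-t)@R
    w=r@R;return o+w*((z-o[2])/w[:,2])[:,None]
E
python3 - <<'E'
from lib import *
p=cv2.imread('pics/top0.png');d=np.load('pics/top0.npy')
cv2.imwrite('pics/crop0.png',cv2.resize(p[125:210,250:450],None,fx=4,fy=4,interpolation=cv2.INTER_CUBIC))
hsv=cv2.cvtColor(p,cv2.COLOR_BGR2HSV)
for n,u,v in[("cover",284,167),("cradle",398,161)]: print(n,hsv[v-12:v-8,u-2:u+8].reshape(-1,3).mean(0))
m=((hsv[...,0]>90)&(hsv[...,0]<125)&(hsv[...,1]>25)&(hsv[...,1]<130)&(hsv[...,2]>70)).astype(np.uint8)
nc,l,st,ce=cv2.connectedComponentsWithStats(m)
for i in range(1,nc):
    x,y,w,h,a=st[i]
    if a<150 or not(250<ce[i][0]<450 and 120<ce[i][1]<220):continue
    v,u=np.where(l==i);P=world('top',d,np.c_[u,v]);z=P[:,2]
    print(i,st[i],ce[i],np.percentile(z,[5,25,50,75,95]).round(4))
    zz=np.median(z);rr=cv2.minAreaRect(world('top',d,np.c_[u,v],zz)[:,:2].astype(np.float32)*1000);print(rr)
# cross-check holes: 
for uv in[(284,167),(371,153),(361,150),(391,192),(391,198),(428,167),(437,168),(397,160),(402,135)]:print(uv,world('top',d,uv).round(4))
E
```

```text
cover [101.175  26.7   104.9  ]
cradle [ 68.675 128.75  114.825]
72 [376 138  41  46 891] [395.77441077 160.7328844 ] [0.0223 0.0438 0.046  0.0483 0.0514]
((580.164306640625, -173.23089599609375), (118.68305969238281, 142.81097412109375), 77.32917785644531)
80 [262 145  42  46 972] [282.0473251 167.8590535] [0.0381 0.0422 0.0444 0.0474 0.0735]
((566.4552001953125, 216.6127471923828), (133.92372131347656, 106.07640838623047), 19.05423927307129)
(284, 167) [[0.5646 0.2089 0.0734]]
(371, 153) [[ 0.6094 -0.0892  0.0374]]
(361, 150) [[ 0.6284 -0.0588 -0.0043]]
(391, 192) [[ 0.472  -0.152   0.0425]]
(391, 198) [[ 0.4506 -0.1486  0.0585]]
(428, 167) [[ 0.5552 -0.284   0.0351]]
(437, 168) [[ 0.5552 -0.3243  0.0007]]
(397, 160) [[ 0.5769 -0.1715  0.0735]]
(402, 135) [[ 0.6586 -0.1893  0.0862]]
```

View pics/crop0.png

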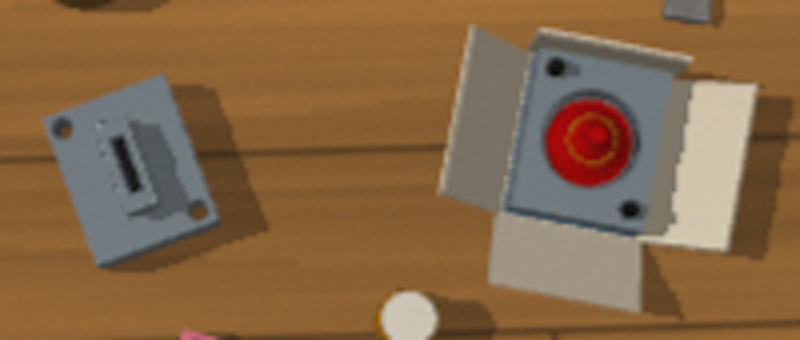

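The crop confirms that the blue-grey cover has its two sockets at crop (62,128) and (198,210), with a rib between them. The carton's black pegs are at crop (556,67) and (630,209). Next I'll work out the poses and the panel edges.

Run:
```python
from lib import *
p=cv2.imread('pics/top0.png');d=np.load('pics/top0.npy')
g=p.max(2).astype(float)
def dark(u,v,z,r=3,th=60):
    V,U=np.mgrid[v-r:v+r+1,u-r:u+r+1];w=np.clip(th-g[V,U],0,None)
    c=[(U*w).sum()/w.sum(),(V*w).sum()/w.sum()];return c,world('top',d,c,z)[0]
a,A=dark(389,142,.060);b,B=dark(407,177,.060);C=(A+B)/2
print(a,A,b,B,'centre',C,'len',np.hypot(*(A-B)[:2]),'yaw',np.degrees(np.arctan2(*(A-B)[1::-1])-np.arctan2(42,54)))
a,A=dark(265,157,.044,th=80);b,B=dark(299,177,.044,th=80);K=(A+B)/2
print(a,A,b,B,'cover',K,'len',np.hypot(*(A-B)[:2]),'yaw',np.degrees(np.arctan2(*(A-B)[1::-1])-np.arctan2(42,54)))
# panel points in carton frame
v,u=np.mgrid[125:210,350:450];P=world('top',d,np.c_[u.ravel(),v.ravel()])
y=np.radians(-12.7);R=np.array([[np.cos(y),-np.sin(y)],[np.sin(y),np.cos(y)]])
q=np.c_[(P[:,:2]-C[:2])@R,P[:,2]]*1000
for n,m,ax,s in[('front',abs(q[:,1])<40,0,-1),('left',abs(q[:,0])<40,1,1),('right',abs(q[:,0])<40,1,-1)]:
    o=s*q[:,ax];h=61 if ax else 73
    k=m&(o>h+8)&(o<h+90)&(q[:,2]>12);f=np.polyfit(o[k],q[k,2],1)
    print(n,k.sum(),'slope ang',np.arctan(f[0]),'out max',np.percentile(o[k],[90,99]),'z max',np.percentile(q[k,2],99))
```

```text
[np.float64(388.5837209302326), np.float64(141.6139534883721)] [ 0.64286964 -0.14785071  0.06      ] [np.float64(407.0752688172043), np.float64(177.06182795698925)] [ 0.51978857 -0.20551019  0.06      ] centre [ 0.58132911 -0.17668045  0.06      ] len 0.13591749357308314 yaw -12.77341718446548
[np.float64(264.6617647058824), np.float64(156.27941176470588)] [0.60797587 0.27773194 0.044     ] [np.float64(297.96774193548384), np.float64(176.24193548387098)] [0.53543801 0.16467227 0.044     ] cover [0.57170694 0.22120211 0.044     ] len 0.13432881486111745 yaw 19.441220784032225
front 344 slope ang 0.6798067221666709 out max [131.54566175 136.13590494] z max 60.07920190370594
left 321 slope ang 0.7875775114384009 out max [116.61013912 120.62321782] z max 66.34175922709775
right 435 slope ang 0.5723946499809717 out max [124.3636491  130.01591473] z max 53.291441417491924
```

Lengths, heights and panel angles agree with the sizes given: carton centre (0.581, -0.177), yaw -12.8°; cover (0.571, 0.221), yaw 19.4°. Next: shut the gripper, align it with the carton and move to the front of the front panel.

```bash
python3 -m handwheel '[[[0,0,0.02],[0,0,6.05]],[[0,0,0.02],[0,0,6.05]],[[0,0,0.02],[0,0,6.05]],[[0,0,0.02],[0,0,6.05]],[[0,0,0.02],[0,0,6.05]],[[0,0,0],[0,0,0]]]' 1 20
python3 -m handwheel '[[[0.009,-0.038,0],[0,0,0]],[[0.009,-0.038,0],[0,0,0]],[[0.009,-0.038,0],[0,0,0]],[[0.009,-0.038,0],[0,0,0]],[[0.009,-0.038,0],[0,0,0]],[[0.009,-0.038,0],[0,0,0]],[[0.009,-0.038,0],[0,0,0]],[[0.009,-0.038,0],[0,0,0]],[[0.009,-0.038,0],[0,0,0]],[[0.009,-0.038,0],[0,0,0]]]'
python3 -m handwheel '[[[0.009,-0.038,0],[0,0,0]],[[0.009,-0.038,0],[0,0,0]],[[0.008,-0.038,0],[0,0,0]],[[0,0,0],[0,0,0]],[[0,0,0],[0,0,0]]]'
cat >> lib.py <<'E'
C=np.array([.5813,-.1767]);YAW=np.radians(-12.75)
RC=np.array([[np.cos(YAW),-np.sin(YAW)],[np.sin(YAW),np.cos(YAW)]])
def where():
    s=get_state();q=(s['tcp_pos'][:2]-C)@RC*1000
    print('t',round(s['t'],2),'carton xy mm',q.round(1),'z',(s['tcp_pos'][2]*1000).round(1),'rpy',np.degrees(s['orientation']).round(2),'F carton',(s['ft_force'][:2]@RC).round(2),s['ft_force'][2].round(2),'w',s['grip_width'].round(4),s['gripper_force'])
E
python3 -c "from lib import *;where()"
```

```text
t: 0.6
tcp_pos: [0.1873, -0.5921, 0.1401]
orientation: [-3.133, 0.004, -0.224]
ft_force: [-0.5, 0.2, -1.0]
grip_width: 0.0123
gripper_force: 0.0
t: 1.43
tcp_pos: [0.3604, -0.2438, 0.1465]
orientation: [3.141, -0.002, -0.22]
ft_force: [1.0, -0.1, -0.0]
grip_width: -0.0001
gripper_force: 0.0
t: 1.85
tcp_pos: [0.4111, -0.138, 0.1463]
orientation: [3.141, -0.001, -0.215]
ft_force: [0.1, 0.5, -0.0]
grip_width: 0.0003
gripper_force: 0.0Traceback (most recent call last):
  File "<string>", line 1, in <module>
    from lib import *;where()
                      ~~~~~^^
  File "lib.py", line 15, in where
    print('t',round(s['t'],2),'carton xy mm',q.round(1),'z',(s['tcp_pos'][2]*1000).round(1),'rpy',np.degrees(s['orientation']).round(2),'F carton',(s['ft_force'][:2]@RC).round(2),s['ft_force'][2].round(2),'w',s['grip_width'].round(4),s['gripper_force'])
                                                                                                                                                                                                                 ^^^^^^^^^^^^^^^^^^^^^
AttributeError: 'float' object has no attribute 'round'
```

```bash
sed -i "s/s\['grip_width'\].round(4)/s['grip_width']/" lib.py
python3 -m handwheel '[[[0,0,0.03],[0,0,0]],[[0,0,0.03],[0,0,0]],[[0,0,0.03],[0,0,0]],[[0,0,0.02],[0,0,0]],[[0,0,0],[0,0,0]],[[0,0,0],[0,0,0]]]'
python3 -m handwheel '[[[0.012,0,0],[0,0,0]],[[0.012,0,0],[0,0,0]],[[0.012,0,0],[0,0,0]],[[0.012,0,0],[0,0,0]],[[0.012,0,0],[0,0,0]],[[0.01,0,0],[0,0,0]],[[0.005,0,0],[0,0,0]],[[0,0,0],[0,0,0]],[[0,0,0],[0,0,0]]]' >/dev/null
python3 -c "from lib import *;where()"
python3 -m handwheel '[[[0.002,0,0],[0,0,0]],[[0.002,0,0],[0,0,0]],[[0,0,0],[0,0,0]]]'
python3 -m handwheel '[[[0.002,0,0],[0,0,0]],[[0.002,0,0],[0,0,0]],[[0,0,0],[0,0,0]]]'
python3 -c "from lib import *;where();p,d=capture('top');cv2.imwrite('pics/t1.png',p);p,d=capture('scene');cv2.imwrite('pics/s1.png',cv2.resize(p[150:300,130:370],None,fx=3,fy=3))"
```

```text
t: 2.35
tcp_pos: [0.409, -0.1403, 0.035]
orientation: [-3.141, 0.003, -0.223]
ft_force: [0.1, -0.3, 0.5]
grip_width: -0.0001
gripper_force: 0.0
t 3.1 carton xy mm [-154.6   -1.4] z 24.9 rpy [179.38   6.2  -12.96] F carton [-89.99 -19.72] 46.17 w 5.5468159745388756e-05 46.64298623800278
t: 3.35
tcp_pos: [0.4297, -0.1437, 0.0238]
orientation: [3.13, 0.117, -0.227]
ft_force: [-97.4, 0.4, 48.6]
grip_width: 0.0
gripper_force: 49.8
t: 3.6
tcp_pos: [0.4288, -0.1433, 0.0221]
orientation: [3.13, 0.125, -0.227]
ft_force: [-100.6, -1.2, 46.9]
grip_width: -0.0002
gripper_force: 51.1
t 3.6 carton xy mm [-156.1   -1.1] z 22.1 rpy [179.32   7.18 -13.  ] F carton [-97.89 -23.35] 46.89 w -0.0002307471854086565 51.08684465289116
```

View pics/s1.png

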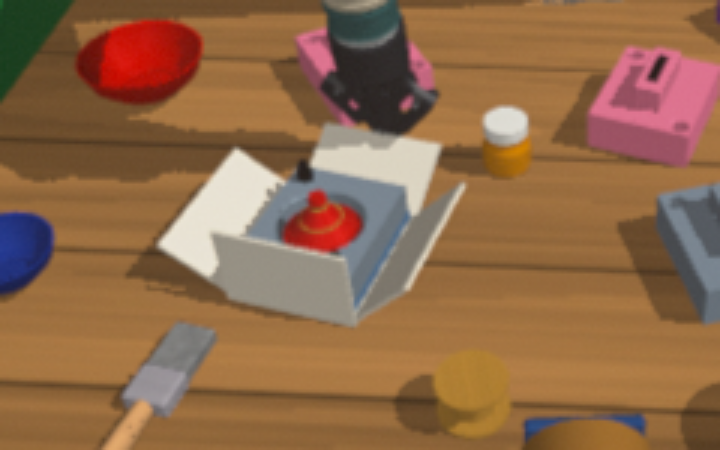

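The picture shows the shut fingers at about (375,110), jammed on the front panel's edge at (375,140). The panel did not turn: the vertical finger locks by friction on the shallow panel. I'll back off, re-measure, and then follow the edge along its arc, inward and up.

```bash
python3 -m handwheel '[[[-0.02,0,0],[0,0,0]],[[-0.02,0,0],[0,0,0]],[[-0.02,0,0],[0,0,0]],[[-0.02,0,0],[0,0,0]],[[-0.01,0,0],[0,0,0]],[[0,0,0],[0,0,0]],[[0,0,0],[0,0,0]]]'
cat >> lib.py <<'E'
def panels():
    p,d=capture('top')
    v,u=np.mgrid[120:220,345:455];uv=np.c_[u.ravel(),v.ravel()];P=world('top',d,uv)
    q=np.c_[(P[:,:2]-C)@RC,P[:,2]]*1000
    hsv=cv2.cvtColor(p,cv2.COLOR_BGR2HSV)[uv[:,1],uv[:,0]];wh=(hsv[:,1]<70)&(hsv[:,2]>100)
    for n,m,ax,s in[('front',abs(q[:,1])<50,0,-1),('left',abs(q[:,0])<50,1,1),('right',abs(q[:,0])<50,1,-1)]:
        o=s*q[:,ax];h=61 if ax else 73
        k=m&wh&(o>h-10)&(o<h+90)&(q[:,2]>14)&(q[:,2]<95);
        if k.sum()<15: print(n,'few',k.sum());continue
        print(n,k.sum(),'ang',np.median(np.arctan2(q[k,2]-5,o[k]-h)).round(3),'out',np.percentile(o[k],98).round(1),'ztop',np.percentile(q[k,2],98).round(1))
E
python3 -c "from lib import *;where();panels()"
```

```text
t: 4.28
tcp_pos: [0.4057, -0.1392, 0.0366]
orientation: [3.141, -0.004, -0.222]
ft_force: [0.5, -0.6, 0.2]
grip_width: 0.0001
gripper_force: 0.0
t 4.28 carton xy mm [-179.6   -2.2] z 36.6 rpy [179.95  -0.23 -12.72] F carton [ 0.66 -0.45] 0.21 w 0.00011365730732495612 0.0
front 307 ang 0.629 out 138.8 ztop 51.8
left 481 ang 0.808 out 118.9 ztop 65.1
right 585 ang 0.605 out 129.1 ztop 51.7
```

```bash
python3 -m handwheel '[[[0.012,0,0],[0,0,0]],[[0.012,0,0],[0,0,0]],[[0.005,0,-0.007],[0,0,0]],[[0.005,0,-0.007],[0,0,0]],[[0.006,0,-0.006],[0,0,0]],[[0.006,0,-0.006],[0,0,0]]]'
python3 -c "from lib import *;where();panels()"
```

```text
t: 4.83
tcp_pos: [0.4489, -0.1484, 0.062]
orientation: [3.142, 0.0, -0.222]
ft_force: [-0.4, -0.3, -0.6]
grip_width: 0.0
gripper_force: 0.3
t 4.83 carton xy mm [-135.4   -1.6] z 62.0 rpy [ 1.800e+02  1.000e-02 -1.272e+01] F carton [-0.34 -0.38] -0.58 w 4.351547724884384e-05 0.345158816780895
front 131 ang 0.973 out 113.3 ztop 59.1
left 473 ang 0.806 out 118.9 ztop 64.1
right 448 ang 0.594 out 129.2 ztop 51.8
```

Arc-following works: the front panel is moving at low force. I'll continue to upright.

```bash
python3 -m handwheel '[[[0.007,0,-0.004],[0,0,0]],[[0.007,0,-0.004],[0,0,0]],[[0.008,0,-0.003],[0,0,0]],[[0.008,0,-0.003],[0,0,0]],[[0.007,0,0],[0,0,0]],[[0.004,0,0],[0,0,0]],[[0.003,0,0],[0,0,0]],[[0,0,0],[0,0,0]]]'
python3 -m handwheel '[[[0.002,0,0],[0,0,0]],[[0.002,0,0],[0,0,0]],[[0,0,0],[0,0,0]]]'
python3 -c "from lib import *;where();panels()"
```

```text
t: 5.55
tcp_pos: [0.492, -0.1582, 0.0752]
orientation: [3.142, -0.001, -0.222]
ft_force: [0.5, -0.1, 0.3]
grip_width: 0.0
gripper_force: 0.0
t: 5.8
tcp_pos: [0.4951, -0.1588, 0.0751]
orientation: [-3.141, 0.0, -0.222]
ft_force: [0.2, -0.6, -0.7]
grip_width: -0.0
gripper_force: 0.0
t 5.8 carton xy mm [-88.1  -1.6] z 75.1 rpy [-1.7999e+02  1.0000e-02 -1.2730e+01] F carton [ 0.32 -0.53] -0.75 w -2.828994875749358e-05 0.001331654129899107
front few 0
left 478 ang 0.805 out 118.7 ztop 63.8
right 37 ang 0.586 out 129.9 ztop 53.1
```

```bash
for i in 1; do python3 -m handwheel '[[[0.002,0,0],[0,0,0]],[[0.0015,0,0],[0,0,0]],[[0,0,0],[0,0,0]]]'
python3 -m handwheel '[[[0.0015,0,0],[0,0,0]],[[0,0,0],[0,0,0]]]'; done
python3 -c "from lib import *;where()"
```

```text
t: 6.1
tcp_pos: [0.4974, -0.1593, 0.0751]
orientation: [3.142, 0.002, -0.222]
ft_force: [-4.0, 0.5, 2.0]
grip_width: 0.0002
gripper_force: 1.8
t: 6.27
tcp_pos: [0.4975, -0.1594, 0.0749]
orientation: [3.141, 0.005, -0.222]
ft_force: [-6.5, 1.0, 5.5]
grip_width: 0.0001
gripper_force: 3.4
t 6.27 carton xy mm [-85.6  -1.6] z 74.9 rpy [179.99   0.3  -12.74] F carton [-6.56 -0.48] 5.49 w 0.00011706038926305664 3.404409997165203
```

```bash
python3 -m handwheel '[[[-0.02,0,0],[0,0,0]],[[0,0,-0.03],[0,0,0]],[[0,0,-0.03],[0,0,0]],[[0.0205,-0.0323,0],[0,0,0]],[[0.0205,-0.0323,0],[0,0,0]],[[0.0205,-0.0323,0],[0,0,0]],[[0.0205,-0.0323,0],[0,0,0]],[[0.0205,-0.0323,0],[0,0,0]],[[0,0,0],[0,0,0]],[[0,0,0],[0,0,0]]]'
python3 -c "from lib import *;where()"
python3 -m handwheel '[[[0,0,0.025],[0,0,0]],[[0,0,0.025],[0,0,0]],[[0,0,0.023],[0,0,0]],[[0,0,0],[0,0,0]],[[0,0,0],[0,0,0]]]'
python3 -c "from lib import *;where();panels()"
```

```text
t: 7.1
tcp_pos: [0.6128, -0.0426, 0.1356]
orientation: [-3.124, -0.002, -0.182]
ft_force: [-1.0, -0.0, 0.3]
grip_width: -0.0001
gripper_force: 0.0
t 7.1 carton xy mm [  1.2 137.8] z 135.6 rpy [-1.7898e+02 -1.0000e-01 -1.0400e+01] F carton [-0.95 -0.24] 0.32 w -5.218973556983362e-05 0.0
t: 7.52
tcp_pos: [0.6089, -0.0426, 0.0613]
orientation: [-3.124, 0.004, -0.184]
ft_force: [0.0, -0.6, 0.0]
grip_width: -0.0001
gripper_force: 0.0
t 7.52 carton xy mm [ -2.7 136.9] z 61.3 rpy [-178.97    0.25  -10.52] F carton [ 0.17 -0.57] 0.01 w -9.833687930930884e-05 0.0
front 45 ang 1.575 out 75.0 ztop 90.3
left few 0
right 543 ang 0.597 out 128.9 ztop 52.1
```

Run:
```python
from lib import *
print(get_state()['joint_pos'].round(3))
p,d=capture('scene');cv2.imwrite('pics/s2.png',cv2.resize(p[130:300,130:370],None,fx=3,fy=3))
```

```text
[-0.184  0.402 -0.265  0.904  0.018  3.141]
```

View pics/s2.png

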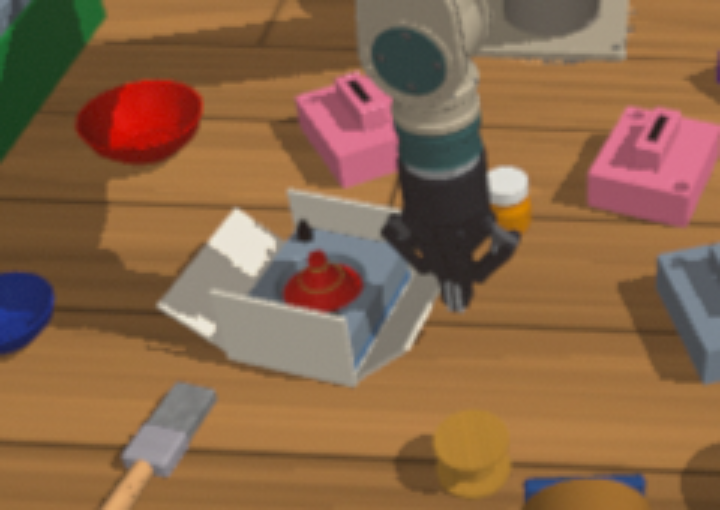

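The picture shows the fingers at (455,270) beside the left panel's edge at (430,310), clear of it, and the front panel standing. The last joint is at its limit, so I'll turn the tool a quarter turn the other way, which also puts the narrow finger side towards the panel.

```bash
python3 -m handwheel '[[[0,0,-0.02],[0,0,-6.75]],[[0,0,-0.01],[0,0,-6.75]],[[0,0,0],[0,0,-6.75]],[[0,0,0],[0,0,-6.75]],[[0,0,0],[0,0,-6.75]],[[0,0,0],[0,0,-6.75]],[[0,0,0],[0,0,-6.75]],[[0,0,0],[0,0,-6.75]],[[0,0,0],[0,0,-6.75]],[[0,0,0],[0,0,-6.75]]]' >/dev/null
python3 -m handwheel '[[[0,0,0],[0,0,-6.75]],[[0,0,0],[0,0,-6.75]],[[0,0,0],[0,0,-6.75]],[[0,0,0],[0,0,0]],[[0,0,0],[0,0,0]]]'
python3 -c "from lib import *;where();print(get_state()['joint_pos'].round(3));panels()"
```

```text
t: 8.87
tcp_pos: [0.6124, -0.0432, 0.0945]
orientation: [3.139, -0.018, 1.346]
ft_force: [0.3, 0.1, 0.2]
grip_width: -0.0001
gripper_force: 0.0
t 8.87 carton xy mm [  0.8 137.1] z 94.5 rpy [179.86  -1.04  77.11] F carton [0.29 0.14] 0.17 w -6.721003844407818e-05 0.0
[-0.184  0.369 -0.237  0.962  0.018  1.612]
front 38 ang 1.578 out 74.7 ztop 90.2
left few 0
right 543 ang 0.596 out 128.8 ztop 51.1
```

```bash
python3 -m handwheel '[[[0.014,0,0],[0,0,0]],[[0,0,0.024],[0,0,0]],[[0,0,0.02],[0,0,0]],[[0,0,0],[0,0,0]],[[-0.009,0,0],[0,0,0]],[[-0.009,0,0],[0,0,0]],[[0,0,0],[0,0,0]]]'
python3 -c "from lib import *;where()"
python3 -m handwheel '[[[-0.007,0,-0.007],[0,0,0]],[[-0.007,0,-0.006],[0,0,0]],[[-0.007,0,-0.005],[0,0,0]],[[0,0,0],[0,0,0]]]'
python3 -c "from lib import *;where();panels()"
```

```text
t: 9.5
tcp_pos: [0.6112, -0.0478, 0.0499]
orientation: [3.14, -0.017, 1.347]
ft_force: [0.0, -0.5, -0.8]
grip_width: 0.0
gripper_force: 0.0
t 9.5 carton xy mm [  0.8 132.4] z 49.9 rpy [179.92  -0.98  77.18] F carton [ 0.12 -0.53] -0.81 w 4.946729576370577e-05 0.0
t: 9.83
tcp_pos: [0.6069, -0.0686, 0.0683]
orientation: [3.139, -0.017, 1.347]
ft_force: [0.1, 0.5, 0.5]
grip_width: 0.0001
gripper_force: 0.0
t 9.83 carton xy mm [  1.1 111.1] z 68.3 rpy [179.85  -1.    77.2 ] F carton [-0.05  0.49] 0.51 w 0.00014383931337883383 0.0
front 22 ang 1.566 out 74.9 ztop 90.0
left few 0
right 546 ang 0.592 out 128.8 ztop 51.8
```

```bash
python3 -m handwheel '[[[-0.007,0,-0.004],[0,0,0]],[[-0.008,0,-0.003],[0,0,0]],[[-0.008,0,-0.003],[0,0,0]],[[-0.006,0,0],[0,0,0]],[[-0.004,0,0],[0,0,0]],[[-0.002,0,0],[0,0,0]],[[0,0,0],[0,0,0]]]'
python3 -m handwheel '[[[-0.002,0,0],[0,0,0]],[[0,0,0],[0,0,0]]]'
python3 -c "from lib import *;where();panels()"
```

```text
t: 10.47
tcp_pos: [0.5977, -0.1017, 0.0752]
orientation: [-3.14, -0.018, 1.348]
ft_force: [-0.4, -0.7, 0.0]
grip_width: 0.0002
gripper_force: 0.0
t: 10.63
tcp_pos: [0.5972, -0.1031, 0.0751]
orientation: [-3.14, -0.018, 1.349]
ft_force: [-0.3, 0.3, 0.3]
grip_width: -0.0
gripper_force: 0.0
t 10.63 carton xy mm [-0.7 75.3] z 75.1 rpy [-179.91   -1.02   77.29] F carton [-0.35  0.21] 0.25 w -3.2091426324085515e-06 0.0
front few 0
left few 0
right 519 ang 0.59 out 128.8 ztop 51.6
```

```bash
python3 -m handwheel '[[[-0.0015,0,0],[0,0,0]],[[0,0,0],[0,0,0]]]'
python3 -m handwheel '[[[-0.0015,0,0],[0,0,0]],[[0,0,0],[0,0,0]]]'
python3 -c "from lib import *;where()"
```

```text
t: 10.85
tcp_pos: [0.5971, -0.104, 0.0752]
orientation: [-3.14, -0.019, 1.349]
ft_force: [0.1, 1.7, 0.6]
grip_width: -0.0002
gripper_force: 0.7
t: 11.02
tcp_pos: [0.597, -0.1042, 0.0753]
orientation: [-3.14, -0.022, 1.35]
ft_force: [1.5, 5.8, -0.0]
grip_width: -0.0002
gripper_force: 2.8
t 11.02 carton xy mm [-0.7 74.2] z 75.3 rpy [-179.93   -1.27   77.35] F carton [0.13 6.01] -0.0 w -0.00017715684124756958 2.7912047132849693
```

```bash
python3 -m handwheel '[[[0.02,0,0],[0,0,0]],[[0,0,-0.033],[0,0,0]],[[0,0,-0.032],[0,0,0]],[[-0.037,0,0],[0,0,0]],[[-0.037,0,0],[0,0,0]],[[-0.037,0,0],[0,0,0]],[[-0.037,0,0],[0,0,0]],[[-0.037,0,0],[0,0,0]],[[-0.037,0,0],[0,0,0]],[[-0.037,0,0],[0,0,0]]]'
python3 -m handwheel '[[[0,0,0],[0,0,0]],[[0,0,0],[0,0,0]]]'
python3 -c "from lib import *;where();panels()"
```

```text
t: 11.85
tcp_pos: [0.5433, -0.3422, 0.1361]
orientation: [-3.141, -0.017, 1.349]
ft_force: [0.8, 0.4, 0.2]
grip_width: 0.0001
gripper_force: 0.0
t: 12.02
tcp_pos: [0.5434, -0.3425, 0.1359]
orientation: [-3.141, -0.017, 1.346]
ft_force: [0.8, 0.0, -0.3]
grip_width: 0.0004
gripper_force: 0.0
t 12.02 carton xy mm [  -0.3 -170.1] z 135.9 rpy [-179.95   -1.     77.09] F carton [0.75 0.21] -0.3 w 0.00039933983498433126 0.0
front 71 ang 1.57 out 74.8 ztop 91.4
left 76 ang 1.557 out 65.6 ztop 92.2
right 576 ang 0.6 out 128.6 ztop 52.4
```

```bash
python3 -m handwheel '[[[0,0,0.034],[0,0,0]],[[0,0,0.034],[0,0,0]],[[0,0,0.028],[0,0,0]],[[0.013,0,0],[0,0,0]],[[0.013,0,0],[0,0,0]],[[0,0,0],[0,0,0]],[[0.007,0,-0.008],[0,0,0]],[[0.007,0,-0.008],[0,0,0]]]'
python3 -c "from lib import *;where();panels()"
python3 -m handwheel '[[[0.006,0,-0.006],[0,0,0]],[[0.006,0,-0.006],[0,0,0]],[[0.007,0,-0.004],[0,0,0]],[[0.007,0,-0.004],[0,0,0]],[[0,0,0],[0,0,0]]]'
python3 -c "from lib import *;where();panels()"
```

```text
t: 12.73
tcp_pos: [0.5543, -0.2986, 0.0588]
orientation: [3.141, -0.018, 1.35]
ft_force: [-0.8, -0.8, -0.5]
grip_width: 0.0003
gripper_force: 0.3
t 12.73 carton xy mm [   0.6 -124.8] z 58.8 rpy [179.94  -1.04  77.36] F carton [-0.57 -0.96] -0.52 w 0.00028465317685487065 0.3496098902542144
front 72 ang 1.574 out 75.0 ztop 93.1
left 75 ang 1.558 out 65.6 ztop 90.6
right 530 ang 0.947 out 111.3 ztop 72.5
t: 13.2
tcp_pos: [0.5595, -0.2734, 0.0784]
orientation: [3.141, -0.019, 1.35]
ft_force: [1.0, -0.6, -0.3]
grip_width: 0.0002
gripper_force: 0.0
t 13.2 carton xy mm [  0.1 -99.2] z 78.4 rpy [179.99  -1.06  77.37] F carton [ 1.08 -0.32] -0.3 w 0.00018539670274139494 0.0
front 74 ang 1.571 out 75.0 ztop 91.6
left 76 ang 1.557 out 65.4 ztop 90.0
right 295 ang 1.315 out 85.6 ztop 85.7
```

```bash
python3 -m handwheel '[[[0.008,0,-0.002],[0,0,0]],[[0.008,0,0],[0,0,0]],[[0.005,0,0],[0,0,0]],[[0.002,0,0],[0,0,0]],[[0,0,0],[0,0,0]]]'
python3 -m handwheel '[[[0.0015,0,0],[0,0,0]],[[0,0,0],[0,0,0]]]'
python3 -m handwheel '[[[0.0015,0,0],[0,0,0]],[[0,0,0],[0,0,0]]]'
python3 -c "from lib import *;where();panels()"
```

```text
t: 13.67
tcp_pos: [0.5638, -0.2524, 0.0795]
orientation: [-3.14, -0.017, 1.349]
ft_force: [-0.9, -1.8, -0.2]
grip_width: 0.0001
gripper_force: 1.2
t: 13.83
tcp_pos: [0.5638, -0.2522, 0.0796]
orientation: [-3.14, -0.015, 1.348]
ft_force: [-1.9, -5.7, 0.5]
grip_width: 0.0
gripper_force: 2.6
t: 14.0
tcp_pos: [0.5639, -0.2521, 0.0796]
orientation: [-3.14, -0.012, 1.347]
ft_force: [-2.9, -8.0, -0.4]
grip_width: 0.0001
gripper_force: 4.1
t 14.0 carton xy mm [ -0.4 -77.4] z 79.6 rpy [-179.91   -0.68   77.2 ] F carton [-1.05 -8.48] -0.37 w 9.039968830608734e-05 4.136284030973911
front 74 ang 1.574 out 74.7 ztop 91.4
left 77 ang 1.558 out 65.6 ztop 90.6
right 160 ang 1.586 out 64.9 ztop 90.9
```

All three panels are upright. The contact stops also put the carton centre about (+2,-2) mm off in the arm's frame. Now to the cover.

```bash
python3 -m handwheel '[[[-0.02,0,0],[0,0,0]],[[0,0,-0.035],[0,0,0]],[[0,0,-0.035],[0,0,0]],[[0.0401,-0.0079,-0.01],[0,0,0]],[[0.0401,-0.0079,-0.01],[0,0,0]],[[0.0401,-0.0079,0],[0,0,0]],[[0.0401,-0.0079,0],[0,0,0]],[[0.0401,-0.0079,0],[0,0,0]],[[0.0401,-0.0079,0],[0,0,0]],[[0.0401,-0.0079,0],[0,0,0]]]' 0.4 20 >/dev/null
python3 -m handwheel '[[[0.0401,-0.0079,0],[0,0,0]],[[0.0401,-0.0079,0],[0,0,0]],[[0.0401,-0.0079,0],[0,0,0]],[[0.0401,-0.0079,0],[0,0,0]],[[0.0401,-0.0079,0],[0,0,0]],[[0,0,0],[0,0,-7.1]],[[0,0,0],[0,0,-7.1]],[[0,0,0],[0,0,-7.1]],[[0,0,0],[0,0,-7.1]],[[0,0,0],[0,0,-7.1]]]' >/dev/null
python3 -m handwheel '[[[0,0,0],[0,0,-7.1]],[[0,0,0],[0,0,-7.1]],[[0,0,0],[0,0,-7.1]],[[0,0,0],[0,0,-7.1]],[[0,0,0],[0,0,-7.1]],[[0,0,0],[0,0,-7.1]],[[0,0,0],[0,0,-7.1]],[[0,0,0],[0,0,-7.1]],[[0,0,0],[0,0,-7.1]],[[0,0,0],[0,0,-7.1]]]' >/dev/null
python3 -m handwheel '[[[0,0,0],[0,0,-7.1]],[[0,0,0],[0,0,-7.1]],[[0,0,0],[0,0,0]],[[0,0,0],[0,0,0]]]'
python3 - <<'E'
from lib import *
where();print(get_state()['joint_pos'].round(3));c=camera_info('wrist');print(c)
p,d=capture('wrist');cv2.imwrite('pics/w1.png',p);np.save('pics/w1.npy',d);panels()
E
```

```text
t: 16.88
tcp_pos: [0.5727, 0.2191, 0.1775]
orientation: [3.124, 0.007, -2.831]
ft_force: [-0.6, 0.7, -0.7]
grip_width: 0.0512
gripper_force: 0.0
t 16.88 carton xy mm [-95.8 384.1] z 177.5 rpy [ 179.02    0.43 -162.19] F carton [-0.77  0.54] -0.75 w 0.05119573502525956 0.0
[ 0.252  0.293 -0.152  1.12   0.018 -0.059]
{'fx': 309.70691628693146, 'fy': 309.70691628693146, 'cx': 318.756601312517, 'cy': 196.9918444447776, 'R': array([[-0.30610045,  0.95182492,  0.01821619],
       [ 0.9029619 ,  0.28421812,  0.32230398],
       [ 0.3015996 ,  0.11510592, -0.94646094]]), 't': array([-0.03633887, -0.60145415,  0.11697432])}
front 56 ang 1.568 out 75.1 ztop 91.1
left 64 ang 1.558 out 65.3 ztop 91.6
right 102 ang 1.573 out 64.8 ztop 90.3
```

View pics/w1.png

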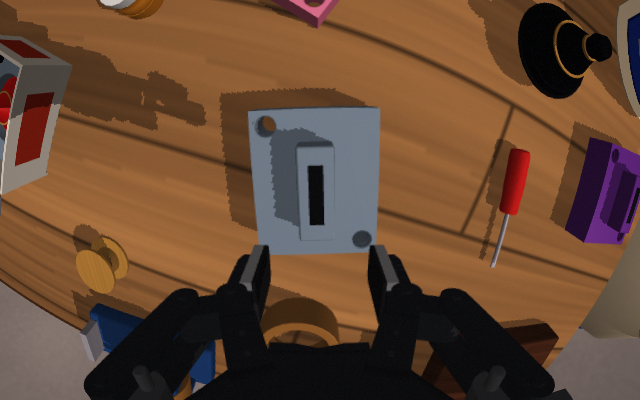

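The wrist view shows the cover's rib top at about (316,190), with sockets at (266,125) and (361,239); the fingers straddle the lower end. I'll measure rib and top face by depth.

```bash
cat >> lib.py <<'E'
def wcloud(d,c):
    v,u=np.mgrid[0:400,0:640];x=u-c['cx'];y=v-c['cy'];r=np.hypot(x,y)+1e-9;th=r/c['fx'];k=np.tan(np.clip(th,0,1.4))/r
    X=np.stack([x*k*d,y*k*d,d],-1);return (X-c['t'])@c['R']
E
python3 - <<'E'
from lib import *
c=camera_info('wrist');d=np.load('pics/w1.npy');p=cv2.imread('pics/w1.png')
P=wcloud(d,c);h=cv2.cvtColor(p,cv2.COLOR_BGR2HSV)
box=np.zeros(d.shape,bool);box[95:262,235:392]=1
z=P[...,2];print('z rib',z[180:200,303:306].mean(),'z top',z[220:230,265:290].mean(),'bench',z[80:90,300:320].mean())
zr,zt=z[180:200,303:306].mean(),z[220:230,265:290].mean()
for n,m in[('rib',box&(abs(z-zr)<.004)&(d>0)),('top',box&(abs(z-zt)<.004)&(d>0)&(h[...,2]>60))]:
    q=P[m][:,:2];R=cv2.minAreaRect((q*1000).astype(np.float32));print(n,m.sum(),R,'mean',q.mean(0))
E
```

```text
z rib 0.07196579121019844 z top 0.046142336890738204 bench -8.458797117253746e-05
rib 3540 ((571.136962890625, 217.44464111328125), (79.68097686767578, 30.20527458190918), 18.77120590209961) mean [0.56845841 0.21681618]
top 13675 ((571.2566528320312, 217.80416870117188), (136.9698944091797, 113.01560974121094), 19.132680892944336) mean [0.56399637 0.21573344]
```

```bash
cat >> lib.py <<'E'
from scipy.spatial.transform import Rotation as Ro
def rel(xyz,yawdeg):
    s=get_state();A=Ro.from_euler('xyz',s['orientation']);B=Ro.from_euler('xyz',[np.pi,0,np.radians(yawdeg)])
    print('shift tool mm',(A.inv().apply(np.array(xyz)-s['tcp_pos'])*1000).round(1),'turn deg',np.degrees((A.inv()*B).as_rotvec()).round(2))
E
python3 -c "from lib import *;rel([.5712,.2176,.1],-161.0)"
```

```text
shift tool mm [ 2.6 -2.1 77.6] turn deg [ 0.95  0.46 -1.14]
```

```bash
python3 -m handwheel '[[[0,0,0],[0.95,0.46,-1.14]],[[0.002,-0.001,0],[0,0,0]],[[0,0,0.025],[0,0,0]],[[0,0,0.025],[0,0,0]],[[0,0,0.025],[0,0,0]],[[0,0,0.02],[0,0,0]],[[0,0,0.01],[0,0,0]],[[0,0,0],[0,0,0]],[[0,0,0],[0,0,0]]]'
python3 -c "from lib import *;where();rel([.5712,.2176,.063],-161.0)"
```

```text
t: 17.73
tcp_pos: [0.5715, 0.2173, 0.0729]
orientation: [-3.141, -0.0, -2.808]
ft_force: [0.4, 0.4, 0.8]
grip_width: 0.0511
gripper_force: 0.0
t 17.73 carton xy mm [-96.5 382.1] z 72.9 rpy [-1.7996e+02 -1.0000e-02 -1.6087e+02] F carton [0.27 0.46] 0.81 w 0.05107685414565202 0.0
shift tool mm [0.2 0.4 9.9] turn deg [-0.04 -0.01  0.13]
```

```bash
python3 -m handwheel '[[[0,0,0.005],[0,0,0]],[[0,0,0.004],[0,0,0]],[[0,0,0],[0,0,0]],[[0,0,0],[0,0,0]]]'
python3 -m handwheel '[[[0,0,0],[0,0,0]],[[0,0,0],[0,0,0]],[[0,0,0],[0,0,0]],[[0,0,0],[0,0,0]],[[0,0,0],[0,0,0]],[[0,0,0],[0,0,0]]]' 1 28
python3 -m handwheel '[[[0,0,0],[0,0,0]],[[0,0,0],[0,0,0]]]'
python3 -c "from lib import *;where()"
```

```text
t: 18.07
tcp_pos: [0.572, 0.2173, 0.0644]
orientation: [-3.141, 0.001, -2.808]
ft_force: [-0.2, -0.5, 0.4]
grip_width: 0.0513
gripper_force: 0.0
t: 18.57
tcp_pos: [0.5722, 0.2174, 0.0645]
orientation: [-3.141, 0.002, -2.808]
ft_force: [-0.6, -0.1, 4.4]
grip_width: 0.0297
gripper_force: 29.3
t: 18.73
tcp_pos: [0.5722, 0.2174, 0.0645]
orientation: [-3.141, 0.002, -2.808]
ft_force: [-0.2, -0.3, 4.7]
grip_width: 0.0296
gripper_force: 29.5
t 18.73 carton xy mm [-95.8 382.4] z 64.5 rpy [-1.7995e+02  1.0000e-01 -1.6086e+02] F carton [-0.09 -0.33] 4.7 w 0.029577915701548493 29.47420299053192
```

The grip is on the rib (29.6 mm), with the fingertips just resting on the cover's top. I'll lift, turn to the carton's yaw and stop beside the carton for a look at the pegs.

```bash
python3 -m handwheel '[[[0,0,-0.02],[0,0,0]],[[0,0,-0.035],[0,0,0]],[[0,0,-0.035],[0,0,0]],[[0,0,-0.035],[0,0,0]],[[0,0,-0.01],[0,0,0]],[[0,0,0],[0,0,6.38]],[[0,0,0],[0,0,6.38]],[[0,0,0],[0,0,6.38]],[[0,0,0],[0,0,6.38]],[[0,0,0],[0,0,6.38]]]'
python3 -m handwheel '[[[-0.016,-0.032,0],[0,0,0]],[[-0.016,-0.032,0],[0,0,0]],[[-0.016,-0.032,0],[0,0,0]],[[-0.016,-0.032,0],[0,0,0]],[[-0.016,-0.032,0],[0,0,0]],[[-0.016,-0.032,0],[0,0,0]],[[0,0,0],[0,0,0]],[[0,0,0],[0,0,0]],[[0,0,0],[0,0,0]]]'
python3 - <<'E'
from lib import *
where();print(get_state()['joint_pos'].round(3));import pickle
c=camera_info('wrist');p,d=capture('wrist');cv2.imwrite('pics/w2.png',p);pickle.dump((c,p,d),open('w2.pkl','wb'));panels()
E
```

```text
t: 19.57
tcp_pos: [0.5704, 0.217, 0.1971]
orientation: [-3.14, -0.002, 2.913]
ft_force: [0.1, 0.5, -1.3]
grip_width: 0.0295
gripper_force: 28.8
t: 20.32
tcp_pos: [0.6218, 0.009, 0.1976]
orientation: [-3.141, -0.002, 2.918]
ft_force: [-0.3, 0.4, -1.2]
grip_width: 0.0296
gripper_force: 28.8
t 20.32 carton xy mm [ -1.5 190. ] z 197.6 rpy [-1.7999e+02 -1.2000e-01  1.6720e+02] F carton [-0.4   0.29] -1.21 w 0.029605726369903374 28.84851336479187
[-0.09   0.3   -0.098  1.175  0.     0.134]
front 70 ang 1.568 out 75.0 ztop 93.0
left 54 ang 1.551 out 65.3 ztop 90.3
right 84 ang 1.573 out 64.6 ztop 90.3
```

View pics/w2.png

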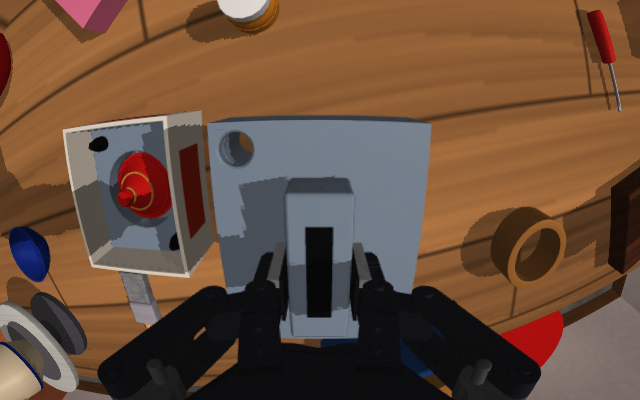

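The carton is at the left: peg (98,144), a second peg partly visible at (174,243), rims clear. The held cover is at the centre with one socket at (236,148). I'll measure both from this one cloud.

Run:
```python
from lib import *;import pickle
c,p,d=pickle.load(open('w2.pkl','rb'));P=wcloud(d,c);z=P[...,2];ok=d>0
def cf(q): return (q[:,:2]-C)@RC*1000
L=np.zeros(d.shape,bool);L[100:290,50:207]=1
m=L&ok&(z>.081)&(z<.093);q=cf(P[m]);print('rim n',m.sum(),'z',np.median(z[m]))
for n,k,a in[('front y<50',(q[:,0]<-60)&(abs(q[:,1])<45),0),('back',(q[:,0]>60)&(abs(q[:,1])<45),0),('left',(q[:,1]>50)&(abs(q[:,0])<45),1),('right',(q[:,1]<-50)&(abs(q[:,0])<45),1)]:
    if k.sum():print(n,k.sum(),np.percentile(q[k,a],[5,50,95]).round(1), 'slope',np.polyfit(q[k,1-a],q[k,a],1)[0].round(4))
g=p.max(2)
for n,(u0,u1,v0,v1) in dict(peg1=(85,112,132,156),peg0=(162,182,230,256)).items():
    B=np.zeros(d.shape,bool);B[v0:v1,u0:u1]=1;m=B&ok&(g<45)&(z>.055)&(z<.075);q=cf(P[m])
    if len(q):
        print(n,len(q),'median',np.median(q,0).round(1),'z',z[m].max().round(4));t=m&(z>z[m].max()-.003);print('  tip',t.sum(),cf(P[t]).mean(0).round(1))
T=np.zeros(d.shape,bool);T[100:345,205:440]=1
s=get_state();zz=s['tcp_pos'][2]
for n,zc in[('rib',zz-.0645+.072),('top',zz-.0645+.044)]:
    m=T&ok&(abs(z-zc)<.005)&((p.max(2)>60)|(n=='rib'));
    R=cv2.minAreaRect((cf(P[m])).astype(np.float32));print(n,m.sum(),np.median(z[m]),R)
print('tcp',cf(s['tcp_pos'][None]))
m=T&ok&(abs(z-(zz-.0205))<.005);q=cf(P[m]);
for a in(0,1):print(np.percentile(q[:,a],[.2,99.8]).round(1))
```

```text
rim n 2871 z 0.08603279388278433
front y<50 344 [-73.4 -71.4 -69.5] slope 0.0006
back 417 [75.7 77.  80.2] slope 0.0003
left 649 [60.2 63.2 64.5] slope -0.0003
right 469 [-65.4 -62.4 -61. ] slope -0.0017
peg1 150 median [-51.2 -38.9] z 0.0693
  tip 31 [-51. -42.]
peg0 112 median [54.  42.3] z 0.0687
  tip 55 [56.4 42.1]
rib 10139 0.20494165097550743 ((-3.6994171142578125, 191.84686279296875), (83.65560913085938, 54.093017578125), 17.69049644470215)
top 25070 0.1769849534345499 ((-2.3680953979492188, 190.48703002929688), (113.0500717163086, 137.4864044189453), 89.93867492675781)
tcp [[ -1.59678717 191.06503237]]
[-70.8  64.8]
[134.7 246.5]
```

```bash
python3 -m handwheel '[[[-0.0008,-0.032,0],[0,0,0]],[[-0.0008,-0.032,0],[0,0,0]],[[-0.0008,-0.032,0],[0,0,0]],[[-0.0008,-0.032,0],[0,0,0]],[[-0.0008,-0.032,0],[0,0,0]],[[-0.0008,-0.0315,0],[0,0,0]],[[0,0,0],[0,0,0]],[[0,0,0],[0,0,0]],[[0,0,0],[0,0,0]]]'
python3 - <<'E'
from lib import *
where();print(get_state()['joint_pos'].round(3))
rel(np.r_[C+RC@[.0033,-.0005],.150],167.25)
E
```

```text
t: 21.17
tcp_pos: [0.5851, -0.1777, 0.1989]
orientation: [3.141, 0.0, 2.92]
ft_force: [0.1, -0.1, -1.1]
grip_width: 0.0292
gripper_force: 28.9
t 21.17 carton xy mm [ 3.9 -0.1] z 198.9 rpy [1.7998e+02 2.0000e-02 1.6730e+02] F carton [ 0.14 -0.05] -1.09 w 0.029237497990796283 28.888679444789886
[-0.401  0.28  -0.122  1.169  0.    -0.179]
shift tool mm [ 0.6 -0.4 48.9] turn deg [0.02 0.02 0.05]
```

```bash
python3 -m handwheel '[[[0.0005,-0.0005,0.015],[0,0,0]],[[0,0,0.015],[0,0,0]],[[0,0,0.012],[0,0,0]],[[0,0,0.007],[0,0,0]],[[0,0,0],[0,0,0]],[[0,0,0],[0,0,0]]]'
python3 -m handwheel '[[[0,0,0.004],[0,0,0]],[[0,0,0.004],[0,0,0]],[[0,0,0.004],[0,0,0]],[[0,0,0],[0,0,0]]]'
python3 -c "from lib import *;where()"
python3 -m handwheel '[[[0,0,0.003],[0,0,0]],[[0,0,0.003],[0,0,0]],[[0,0,0],[0,0,0]]]'
python3 -c "from lib import *;where()"
```

```text
t: 21.67
tcp_pos: [0.5845, -0.1785, 0.1497]
orientation: [-3.142, -0.0, 2.92]
ft_force: [-0.1, -0.3, -0.3]
grip_width: 0.0292
gripper_force: 28.9
t: 22.0
tcp_pos: [0.5842, -0.1793, 0.1374]
orientation: [-3.142, -0.0, 2.919]
ft_force: [0.3, 0.1, -1.0]
grip_width: 0.0298
gripper_force: 28.9
t 22.0 carton xy mm [ 3.4 -1.9] z 137.4 rpy [-1.7999e+02 -1.0000e-02  1.6723e+02] F carton [0.3  0.19] -0.96 w 0.0298068905173157 28.876871466636658
t: 22.25
tcp_pos: [0.5842, -0.1793, 0.1314]
orientation: [-3.141, -0.0, 2.919]
ft_force: [-0.3, -0.2, -0.8]
grip_width: 0.0298
gripper_force: 28.9
t 22.25 carton xy mm [ 3.4 -1.9] z 131.4 rpy [-1.7999e+02 -1.0000e-02  1.6723e+02] F carton [-0.23 -0.29] -0.83 w 0.02983092919082072 28.877505362033844
```

```bash
for k in 1; do python3 -m handwheel '[[[0,0,0.003],[0,0,0]],[[0,0,0],[0,0,0]]]'|tail -4
python3 -m handwheel '[[[0,0,0.003],[0,0,0]],[[0,0,0],[0,0,0]]]';python3 -c "from lib import *;where()"
python3 -m handwheel '[[[0,0,0.002],[0,0,0]],[[0,0,0],[0,0,0]]]'>/dev/null; python3 -c "from lib import *;where()"; done
```

```text
orientation: [-3.141, 0.0, 2.919]
ft_force: [-0.1, 0.7, -0.9]
grip_width: 0.0295
gripper_force: 28.9
t: 22.58
tcp_pos: [0.5843, -0.1793, 0.1256]
orientation: [-3.141, 0.0, 2.919]
ft_force: [0.1, 0.6, -0.9]
grip_width: 0.0298
gripper_force: 28.9
t 22.58 carton xy mm [ 3.5 -1.9] z 125.6 rpy [-1.7999e+02  1.0000e-02  1.6724e+02] F carton [-0.05  0.6 ] -0.88 w 0.02982017400821859 28.87719601392746
t 22.75 carton xy mm [ 3.7 -1.9] z 123.8 rpy [-1.7998e+02  3.0000e-02  1.6723e+02] F carton [0.17 0.57] -1.32 w 0.02936292552824455 28.87684017419815
```

```bash
python3 -m handwheel '[[[0,0,0.002],[0,0,0]],[[0,0,0],[0,0,0]]]'>/dev/null; python3 -c "from lib import *;where()"
python3 -m handwheel '[[[0,0,0.0015],[0,0,0]],[[0,0,0],[0,0,0]]]'>/dev/null; python3 -c "from lib import *;where()"
python3 -m handwheel '[[[0,0,0.0015],[0,0,0]],[[0,0,0],[0,0,0]]]'>/dev/null; python3 -c "from lib import *;where()"
```

```text
t 22.92 carton xy mm [ 3.7 -1.9] z 121.8 rpy [-1.7998e+02  3.0000e-02  1.6723e+02] F carton [-0.    0.17] -1.23 w 0.029630529146871653 28.877825438976288
t 23.08 carton xy mm [ 3.7 -1.9] z 120.3 rpy [-1.7998e+02  3.0000e-02  1.6724e+02] F carton [ 0.52 -0.16] -0.76 w 0.030003208569707725 28.887391984462738
t 23.25 carton xy mm [ 3.7 -1.9] z 118.8 rpy [-1.7998e+02  3.0000e-02  1.6724e+02] F carton [ 0.1 -0.1] -2.01 w 0.029357834091587712 28.888031244277954
```

```bash
python3 -m handwheel '[[[0,0,0.002],[0,0,0]],[[0,0,0.002],[0,0,0]],[[0,0,0],[0,0,0]]]'>/dev/null; python3 -c "from lib import *;where()"
python3 -m handwheel '[[[0,0,0.002],[0,0,0]],[[0,0,0],[0,0,0]]]'>/dev/null; python3 -c "from lib import *;where()"
python3 -m handwheel '[[[0,0,0.002],[0,0,0]],[[0,0,0],[0,0,0]]]'>/dev/null; python3 -c "from lib import *;where()"
```

```text
t 23.5 carton xy mm [ 3.5 -1.9] z 114.6 rpy [-1.7999e+02  1.0000e-02  1.6724e+02] F carton [-0.56  0.68] -1.24 w 0.029684791164844498 28.89534294605255
t 23.67 carton xy mm [ 3.6 -1.9] z 112.7 rpy [-1.7999e+02  2.0000e-02  1.6724e+02] F carton [-0.39  0.52] -1.13 w 0.02926378187878364 28.888782262802124
t 23.83 carton xy mm [ 4.  -1.9] z 111.1 rpy [-1.7998e+02  7.0000e-02  1.6724e+02] F carton [-0.09  0.5 ] 1.58 w 0.02950895460247317 29.127158224582672
```

```bash
python3 -m handwheel '[[[0,0,0.0015],[0,0,0]],[[0,0,0.0015],[0,0,0]],[[0,0,0],[0,0,0]]]'>/dev/null; python3 -c "from lib import *;where()"
python3 -m handwheel '[[[0,0,0.001],[0,0,0]],[[0,0,0],[0,0,0]],[[0,0,0],[0,0,0]]]'>/dev/null; python3 -c "from lib import *;where()"
```

```text
t 24.08 carton xy mm [ 4.1 -2. ] z 108.9 rpy [-1.7997e+02  9.0000e-02  1.6724e+02] F carton [-2.42 -0.13] 5.24 w 0.029394635434006524 29.78887975215912
t 24.33 carton xy mm [ 4.1 -2. ] z 108.5 rpy [-1.7997e+02  1.0000e-01  1.6724e+02] F carton [-3.41 -0.37] 6.96 w 0.0295890174919723 29.95394468307495
```

```bash
python3 -m handwheel '[[[0.0006,0,0.001],[0,0,0]],[[0,0,0],[0,0,0]],[[0,0,0],[0,0,0]]]'>/dev/null; python3 -c "from lib import *;where()"
python3 -m handwheel '[[[0,0,0.001],[0,0,0]],[[0,0,0],[0,0,0]],[[0,0,0],[0,0,0]]]'>/dev/null; python3 -c "from lib import *;where()"
python3 -m handwheel '[[[0,0,0.001],[0,0,0]],[[0,0,0],[0,0,0]],[[0,0,0],[0,0,0]]]'>/dev/null; python3 -c "from lib import *;where()"
```

```text
t 24.58 carton xy mm [ 4.1 -1.9] z 108.0 rpy [-1.7997e+02  1.7000e-01  1.6724e+02] F carton [-2.48  0.02] 8.64 w 0.029369111990720283 30.10718822479248
t 24.83 carton xy mm [ 4.1 -2. ] z 107.3 rpy [-179.97    0.18  167.24] F carton [-3.03  0.74] 10.4 w 0.029893072020471534 30.328550934791565
t 25.08 carton xy mm [ 4.2 -2. ] z 106.6 rpy [-179.97    0.18  167.24] F carton [-3.04  1.03] 12.4 w 0.029667972744731794 30.548197031021118
```

About 13 N at 5 mm sunk and 2.6 N/mm, which is the pad's own spring rate. One visual check, from the scene camera.

Run:
```python
from lib import *
p,d=capture('scene');cv2.imwrite('pics/s3.png',cv2.resize(p[130:300,130:370],None,fx=3,fy=3));panels();import pickle
c=camera_info('wrist');p,d=capture('wrist');P=wcloud(d,c);z=P[...,2]
q=(P[...,:2]-C)@RC*1000
v=(d>0)&(z>.081)&(z<.091)&(p.min(2)>60)
tp=(d>0)&(z>.078)&(z<.096)&(abs(q[...,0])<85)&(abs(q[...,1])<75)&(abs(q[...,1])>22)&(abs(q[...,1])<52)
print('cover top z med',np.median(z[tp&(q[...,1]>0)]),np.median(z[tp&(q[...,1]<0)]))
for a,b in((-60,-40),(0,20),(40,60)):
    t=tp&(q[...,0]>a)&(q[...,0]<b);print(a,t.sum(),np.median(z[t]) if t.any() else None)
where()
```

```text
front 34 ang 1.586 out 74.6 ztop 90.8
left 98 ang 1.646 out 65.5 ztop 91.6
right few 0
cover top z med 0.08607862553056003 0.08593732843452552
-60 3774 0.08596965032209943
0 2244 0.08599377192708127
40 56 0.08573206185851458
t 25.23 carton xy mm [ 4.1 -2. ] z 106.7 rpy [-179.97    0.18  167.24] F carton [-3.06  1.15] 11.93 w 0.029087616595797765 30.54658055305481
```

View pics/s3.png

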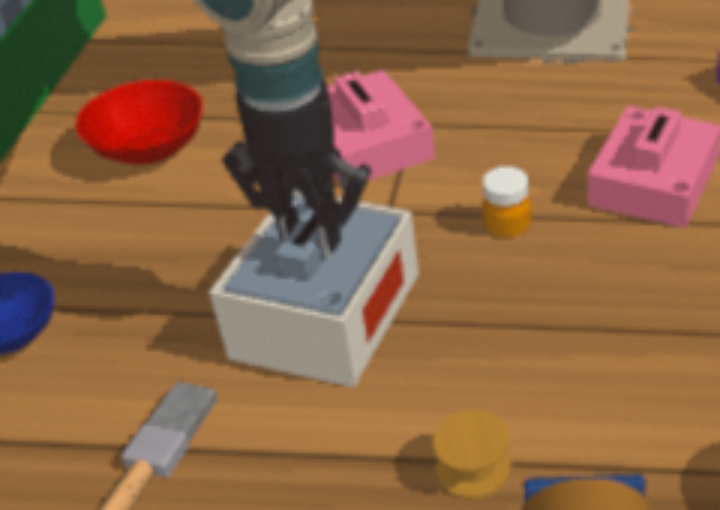

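The picture shows the three panels upright and the cover level inside them at about (310,260), with the fingers holding the rib at (300,235). The cover's top at 86 mm means it is fully home and the cradle has sunk 5 mm.

```bash
python3 -c "from cell import *;print(hand_in())"
```

```text
the job is handed in; nothing more can be done
None
```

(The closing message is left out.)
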